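# Lock back the wire feeder's sprung tension wheel

## Task

New wire is to be threaded, so lock the wire feeder's sprung tension wheel back: stand the round-knobbed lock pin from the wooden block in the guide bush, so that it rests on the wheel, then push the crank post round clockwise against the spring and hold it there until the pin drops right home through the wheel. Ease off gently so that the pin takes the load; do not let the wheel fly back on its spring, and leave the T-handled key in its block.

Things in the scene. Friction and masses are not known exactly. Their poses are not given: they have to be found in the camera images.
- feeder: Bench wire feeder, fixed: aluminium plate 197 x 258 mm on feet, top at z = 14 mm, with a tension wheel, a spool of white wire (62 mm wide, top at z = 65 mm, thumb nut to z = 80 mm) at (0, +139) mm, two white pulleys and a steel bracket. Origin: on the wheel's upright axis at table height. The guide bush is at (+48, 0) mm in its frame, its bracket beyond it at x = +72 to +84 mm.
- wheel (a joint): Angle of the tension wheel, rad: 0 at its rest stop, growing as the wheel turns clockwise seen from above, at most 1.5. A spring always drives it back to 0 (0.3 N m at 0, 0.6 N m at 1.3: about 12 N at the crank post). At 1.30 the lock hole lies exactly under the guide bush; locked, it rests on the pin at about 1.21.
- crank_post (a point): Centre of the top of the black crank post: upright, round, 18 mm in diameter, fixed on the wheel 52 mm from the axis, from the wheel's face (z = 36 mm) up to z = 102 mm. At wheel angle 0 it is at (-26, -45) mm in the feeder's frame, at 1.30 at (-50, +13) mm. To wind the wheel it is pushed clockwise round the axis.
- lock_hole (a point): Centre of the lock hole in the wheel's face: a single round through hole of 16 mm diameter, 48 mm from the axis, through the 14 mm thick wheel. It travels with the wheel.
- guide_mouth (a point): Centre of the top of the steel guide bush, 72 mm above the table: fixed, upright, 29 mm outside diameter. Its mouth is 24 mm wide and narrows within 6 mm to a straight bore of 14.5 mm, which ends 5 mm above the wheel's face. A pin stood in it rests on the wheel until the lock hole comes beneath.
- lock_pin: Steel lock pin, 86 mm long, about 0.1 kg, upright in one of the two holes of the wooden block. Origin: centre of its lower tip; z up along the pin. Shank 12 mm in diameter, 54 mm long, chamfered tip; then a collar 27 mm wide (54 to 58 mm). Stood in the guide on the wheel, its tip is 36 mm above the table and its collar 18 mm above the bush; home, the collar sits on the bush, tip at 18 mm.
- t_key: T-handled hexagon key, 80 mm tall with a black cross bar 74 mm long and 15 mm thick on top, standing in the other hole of the wooden block; not needed, to be left there. Origin: centre of its lower tip; the cross bar lies along its y.
- tool_block: Wooden tool block, 130 x 52 x 40 mm, fixed, with two upright round holes of 14 mm diameter and 30 mm depth, 60 mm apart along its x at (-30, 0) and (+30, 0) mm. Origin: centre of its underside.
- wheel_hub (a point): Top of the wheel's hub, on the wheel's axis, z = 54 mm (a nut above it to 60 mm). The wheel is a flat aluminium disc, 128 mm across, 14 mm thick, face at z = 36 mm; hub and coil spring are 40 mm wide. A 12 mm wide arm with a white roller is fixed to the wheel 100 degrees clockwise of the crank post; it reaches 99 mm from the axis, is up to 58 mm high and swings with the wheel.
- pin_knob (a point): Middle of the lock pin's round knurled knob, to grip: 24 mm wide, from 58 to 86 mm above the pin's tip (this point 72 mm above the tip, on its axis).
Mind the look-alikes: they are no part of the job. There is more than one size of the lock_pin; the job needs the middle-sized.

How it is judged:
On the way, in this order (a step that is already met when the one before it is completed fails the run):
1. the lock pin stands in the guide bush, resting on the face of the wheel, which is still unwound (horizontal distance between lock_pin and guide_mouth below 0.006 m and z of lock_pin in the frame of feeder between 0.03 and 0.04 m and angle between lock_pin's own z axis and vertical below 0.2 rad and value of joint wheel below 0.6 rad), for 0.2 s.
2. the wheel has been wound against its spring and the pin has dropped through it (horizontal distance between lock_pin and guide_mouth below 0.006 m and z of lock_pin in the frame of feeder below 0.024 m and value of joint wheel above 1.15 rad), for 0.2 s.
At the end, for the whole second after the job is handed in: The lock pin is upright in the guide bush (within 0.15 rad, tip within 6 mm of its axis) and dropped home through the wheel (tip under 24 mm above the table), the wheel is held wound at 1.15 to 1.45 rad, all at rest, and the T-handled key is still in its hole (all of step 2 and angle between lock_pin's own z axis and vertical below 0.15 rad and value of joint wheel below 1.45 rad and linear speed of lock_pin below 0.02 m/s and velocity of joint wheel between -0.1 and 0.1 rad/s and distance of t_key from where it was at the start of the episode below 0.02 m); the robot touches nothing.
It fails at once if the wheel flew back on its spring (faster than 2 rad/s while below 1.1 rad) (velocity of joint wheel below -2 rad/s and value of joint wheel below 1.1 rad).
It fails at once if the T-handled key was taken out of the block or knocked over (distance of t_key from where it was at the start of the episode above 0.03 m or angle between t_key's own z axis and vertical above 0.5 rad).
It also fails if it takes over 67 s, if anything falls off the work surface, if the arm or the gripper's body presses on something with over 40 N, if the wrist force passes 120 N, or if a joint passes its speed limit or range.

## Robot

A 6-joint arm with a two-finger parallel gripper is mounted at the origin on a cart in front of the work surface, level with it; the furniture and walls round the work are solid. World frame = base frame: x ahead of the robot, y to its left, z up, the work surface at z = 0. Lengths are in m, angles in rad, forces in N, time in s.
With the tool pointing down it reaches from about 0.375 to 0.975 m from the base axis. Payload 3.8 kg.
Tool frame: the origin (TCP) lies midway between the tips of the shut fingers; the grasp point (between the pads) lies 19 mm behind it; z points along the fingers, y is the line along which they close (so a half turn about z gives the same grasp; the last joint's range is limited). The gripper opens to 88 mm and grips with 3 to 60 N. Pads are 18 mm wide; open, the fingers measure 123 mm over their backs; the gripper's body (75 mm by 187 mm) begins 45 mm behind the grasp point.
Start: joints at [-1.159, 0.264, 1.604, -0, 1.274, -0.037], TCP at [0.293, -0.608, 0.239] pointing down, gripper open.
Joint ranges: [-2.63, 2.63], [-0.94, 2.18], [0.31, 2.57], [-1.31, 4.45], [0, 2.66], [-2.55, 2.55]. Speed limits (rad/s): [2.57, 2.57, 3.14, 3.14, 3.14, 3.14].

## Interface

Orientations are given as a rotation vector (axis times angle).
In Python, from cell import manip, inverse_kinematics, cams, order gives the robot as it stands. Calls block until the motion is done:
- manip.move_pose(position, orientation): joint-space move of the TCP to a pose.
- manip.move_linear(position, rate=0.15, rot=None): straight line of the TCP; rot=None keeps the orientation; rate is the mean speed in m/s.
- manip.set_joints(angles): joint-space move.
- manip.set_gripper(opening, force=None): finger opening in m; force is the grip in N (None keeps the last); returns when the fingers have stopped.
- manip.dwell(seconds).
- inverse_kinematics(position, orientation): joint angles nearest the present ones, or None.
- manip.state(): the state.
- cams.capture(name): name is "scene" or "side" or "wrist"; returns a dict with "image" (420x560x3 uint8, blue, green, red), "z_map" (420x560 float32, m along the optical axis (not along the pixel's ray), 0 where there is no reading), "intrinsics" (3x3 intrinsics, pixels), "position" and "orientation" of the camera in the world; the wrist camera has in their place "T_tool_cam" (4x4, takes a point from camera to tool coordinates, whose origin is the TCP and whose axes are the flange's). Camera axes: x right, y down, z forward; pixel columns grow to the right and rows downward; lengths in m; the calibration is good to about 2 mm. A picture is of the moment at which its call begins: read the wrist's pose just before it.
A pose or a line that the arm cannot do raises manip.IKError and nothing moves.
- order.close_job(): hands the job in, once; it reports no verdict.
The state is a dict: "clock": time; "joint_pos": joint angles; "joint_velocities": joint speeds; "tau": joint torques, N m; "tool_pos": TCP position; "tcp_rot": TCP orientation; "contact_force": force on the tool from outside, world axes, zero at the start; "moment": the same for the moment, N m; "gripper_width": finger opening in m.
Only numpy, scipy, OpenCV 4.12 (cv2) and the standard library are available. Lean on these libraries where they do the work, as an engineer would, in place of code of your own. Each camera call takes 0.05 s, during which the arm holds its last target. There are 200 camera calls.

## Working session

There is one attempt and no reset: what is moved stays moved. The work goes in short steps, each a Python script; the robot and the scene stay as the last script left them, time stands still between calls to the robot, and variables do not carry over. Pictures are saved under pics/ and viewed, on a budget of 10 in all, crops included, one or two more only if the job needs it, and the job is handed in when it is done.

```bash
ls; mkdir -p pics
cat > h.py <<'E'
import numpy as np, cv2
from scipy.spatial.transform import Rotation as R
from cell import manip, inverse_kinematics, cams, order
def Rm(o):
    o=np.array(o,float)
    if o.shape==(3,3): return o
    return R.from_rotvec(o).as_matrix() if o.size==3 else R.from_quat(o).as_matrix()
def shot(n):
    s=manip.state(); c=cams.capture(n)
    if n=="wrist":
        T=np.eye(4);T[:3,:3]=Rm(s["tcp_rot"]);T[:3,3]=s["tool_pos"];T=T@np.array(c["T_tool_cam"])
    else:
        T=np.eye(4);T[:3,:3]=Rm(c["orientation"]);T[:3,3]=c["position"]
    return c["image"],c["z_map"],np.array(c["intrinsics"]),T
def plane(K,T,u,v,z):
    d=T[:3,:3]@np.linalg.inv(K)@[u,v,1.]; return T[:3,3]+d*(z-T[2,3])/d[2]
def cloud(Z,K,T):
    v,u=np.mgrid[:Z.shape[0],:Z.shape[1]]
    P=np.stack([(u-K[0,2])/K[0,0]*Z,(v-K[1,2])/K[1,1]*Z,Z],-1)@T[:3,:3].T+T[:3,3]
    P[Z==0]=np.nan; return P
E
python3 - <<'E'
from h import *
print(manip.state())
for n in ["scene","side","wrist"]:
    I,Z,K,T=shot(n); cv2.imwrite(f"pics/{n}0.png",I); np.savez(f"{n}0.npz",I=I,Z=Z,K=K,T=T)
    print(n,T.round(3).tolist(),K[0,0])
E
```

```text
pics
{'clock': 0.0, 'joint_pos': array([-1.15890831e+00,  2.64745952e-01,  1.60533799e+00,  1.67115726e-06,
        1.27370699e+00, -3.69442709e-02]), 'joint_velocities': array([-0.00142592, -0.00021461,  0.00082236,  0.00038064,  0.00047479,
       -0.00042861]), 'tau': array([ 6.98175700e-04, -5.02115321e+01, -3.56873810e+01,  7.28907133e-02,
        2.95236334e-02, -1.86932593e-04]), 'tool_pos': array([ 0.29258396, -0.60751744,  0.23741231]), 'tcp_rot': array([-3.06070893e+00, -6.98639722e-01,  6.40657297e-04]), 'contact_force': array([-0.0609072 , -0.47308705, -0.34408984]), 'moment': array([0.0064412 , 0.02125777, 0.02376432]), 'gripper_width': 0.0881716002771785}
scene [[0.503, -0.537, 0.677, -0.069], [-0.864, -0.293, 0.41, -0.504], [-0.022, -0.791, -0.611, 0.628], [0.0, 0.0, 0.0, 1.0]] 513.8165102099574
side [[-0.952, -0.151, 0.265, 0.292], [-0.304, 0.401, -0.864, 0.588], [0.024, -0.904, -0.428, 0.455], [0.0, 0.0, 0.0, 1.0]] 500.86237464460385
wrist [[0.434, -0.867, -0.244, 0.356], [-0.901, -0.419, -0.114, -0.577], [-0.003, 0.269, -0.963, 0.382], [0.0, 0.0, 0.0, 1.0]] 376.9589843369094
```

View pics/scene0.png

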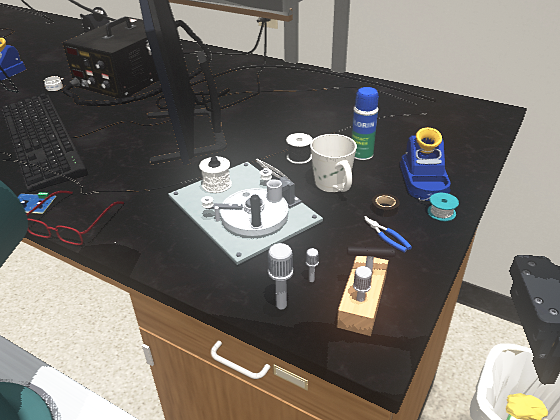

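View pics/side0.png

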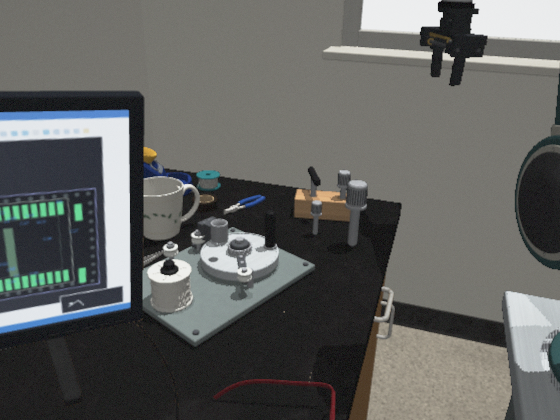

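Scene view: feeder wheel at about (254,210) px, black crank post top near (256,197), bush near (275,185), spool at (215,172). There are three pin candidates: a large one standing on the table at (280,265), a small one at (312,262), and one in the wooden block at (363,280), next to the T-key at (370,250). The one in the block fits the description (middle-sized, in the block). I'll measure it with depth.

Run:
```python
from h import *
for n in ["scene","side"]:
    D=np.load(n+"0.npz"); I,Z,K,T=D["I"],D["Z"],D["K"],D["T"]; P=cloud(Z,K,T); hsv=cv2.cvtColor(I,cv2.COLOR_BGR2HSV)
    box={"scene":(150,150,180,130),"side":(130,200,190,140)}[n]
    x,y,w,h=box; S=np.zeros(Z.shape,bool); S[y:y+h,x:x+w]=1
    def rep(nm,m):
        m=m.astype(np.uint8); k,l,st,c=cv2.connectedComponentsWithStats(m)
        for i in np.argsort(-st[1:,4])[:4]+1:
            if st[i,4]<8: continue
            Q=P[l==i]; (cx,cy),r=cv2.minEnclosingCircle(Q[:,:2].astype(np.float32)); 
            print(n,nm,"px",c[i].round(),st[i,4],"mean",np.nanmean(Q,0).round(4),"circ",round(cx,4),round(cy,4),round(r,4))
    z=P[...,2]
    rep("wheelface",S&(abs(z-.036)<.003))
    rep("bush",S&(abs(z-.072)<.003)); rep("post",S&(abs(z-.101)<.005)&(hsv[...,2]<90)); rep("spool",S&(abs(z-.065)<.003))
    rep("plate",S&(abs(z-.014)<.003))
    wood=(hsv[...,0]>8)&(hsv[...,0]<24)&(hsv[...,1]>80)
    S2=np.zeros(Z.shape,bool)
    if n=="scene": S2[230:340,325:400]=1
    else: S2[160:230,285:365]=1
    rep("woodtop",S2&wood&(abs(z-.04)<.003)); rep("knob",S2&(z>.07)&(hsv[...,1]<60)); rep("bar",S2&(z>.07)&(hsv[...,2]<60))
    rep("knobtop",S2&(z>.092))
I=np.load("scene0.npz")["I"]; 
cv2.imwrite("pics/crop1.png",np.hstack([cv2.resize(I[230:340,250:400],(600,440),interpolation=2)]))
```

```text
scene wheelface px [254. 212.] 969 mean [ 0.5594 -0.0738  0.0377] circ 0.5688 -0.0685 0.0652
scene wheelface px [216. 182.] 74 mean [0.6076 0.0463 0.0366] circ 0.6189 0.0552 0.027
scene wheelface px [288. 197.] 34 mean [ 0.6346 -0.1055  0.0362] circ 0.6395 -0.1025 0.0138
scene wheelface px [322. 179.] 33 mean [ 0.7224 -0.1353  0.036 ] circ 0.7272 -0.132 0.0202
scene bush px [275. 184.] 106 mean [ 0.6144 -0.088   0.0722] circ 0.6186 -0.0898 0.02
scene bush px [321. 164.] 46 mean [ 0.7186 -0.1338  0.0722] circ 0.7243 -0.1298 0.0249
scene bush px [214. 164.] 45 mean [0.6191 0.056  0.0715] circ 0.6231 0.0545 0.0153
scene bush px [312. 252.] 45 mean [ 0.4828 -0.235   0.0699] circ 0.4815 -0.2343 0.0098
scene spool px [215. 166.] 276 mean [0.6192 0.0556 0.0666] circ 0.6236 0.061 0.0325
scene spool px [282. 186.] 107 mean [ 0.6233 -0.0992  0.0658] circ 0.6261 -0.0911 0.0283
scene spool px [321. 167.] 42 mean [ 0.7193 -0.1338  0.0649] circ 0.7246 -0.1299 0.025
scene spool px [312. 256.] 40 mean [ 0.4785 -0.2371  0.0651] circ 0.483 -0.2347 0.0104
scene plate px [241. 226.] 2214 mean [ 0.5373 -
[... 2825 characters left out ...]
22
side woodtop px [319. 196.] 466 mean [ 0.4973 -0.3189  0.0401] circ 0.4957 -0.3233 0.0567
side knob px [353. 191.] 740 mean [ 0.4185 -0.2363  0.0987] circ 0.4276 -0.2716 0.0777
side knob px [314. 176.] 140 mean [ 0.5085 -0.3118  0.0862] circ 0.5114 -0.3187 0.0375
side bar px [314. 176.] 121 mean [ 0.5086 -0.3096  0.0861] circ 0.5125 -0.3154 0.0351
side bar px [347. 195.] 29 mean [ 0.422  -0.2095  0.1011] circ 0.4219 -0.2103 0.0063
side bar px [338. 178.] 14 mean [ 0.4619 -0.3259  0.0816] circ 0.4608 -0.326 0.0065
side knobtop px [356. 191.] 392 mean [ 0.408  -0.2076  0.111 ] circ 0.4086 -0.2147 0.0181
side knobtop px [344. 172.] 59 mean [ 0.4514 -0.3283  0.0954] circ 0.4517 -0.3318 0.0129
```

View pics/crop1.png

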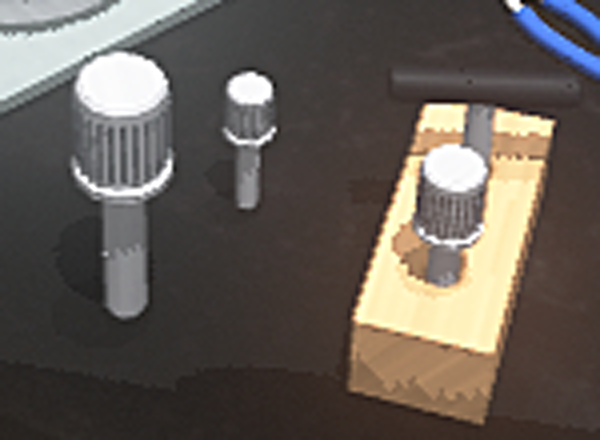

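The crop confirms it: the block pin at (363,280) px has a knob 25 mm wide with its top at z≈0.097 (expected 24 mm and 0.096), so it is the middle size. Bush, post and spool also agree with the feeder's geometry (yaw ≈ -23°). Next I'll look from close by with the wrist camera, above the feeder and then above the pin.

```bash
cat >> h.py <<'E'
def down(phi):
    y=np.array([np.cos(phi),np.sin(phi),0]);z=np.array([0,0,-1.]);return R.from_matrix(np.stack([np.cross(y,z),y,z],1)).as_rotvec()
def brief(t=""):
    s=manip.state();print(t,"t",round(s["clock"],2),"p",np.round(s["tool_pos"],4),"F",np.round(s["contact_force"],1),"w",round(s["gripper_width"],4),"q6",round(s["joint_pos"][5],2))
E
python3 - <<'E'
from h import *
for d in [107,-73]:
  for p in [(.613,-.087,.2),(.4525,-.3325,.2)]:
    print(d,p,np.round(inverse_kinematics(p,down(np.radians(d))),2))
# post sweep
for off in [0,180]:
  for a in [-120,-157,-194.5,-198]:
    ph=np.radians(a-22.8); p=np.array([.569,-.067,.075])+.052*np.array([np.cos(ph),np.sin(ph),0])
    q=inverse_kinematics(p,down(ph-np.pi/2+np.radians(off)));print(off,a,None if q is None else np.round(q,2))
E
```

```text
107 (0.613, -0.087, 0.2) [-0.18  0.19  1.77 -0.    1.18 -2.05]
107 (0.4525, -0.3325, 0.2) [-0.68  0.08  1.89 -0.    1.17 -2.55]
-73 (0.613, -0.087, 0.2) [-0.18  0.19  1.77 -0.    1.18  1.09]
-73 (0.4525, -0.3325, 0.2) [-0.68  0.08  1.89 -0.    1.17  0.6 ]
0 -120 [-0.23  0.17  2.05 -0.    0.93 -2.45]
0 -157 [-0.18  0.14  2.08 -0.    0.92 -1.75]
0 -194.5 [-0.11  0.15  2.07 -0.    0.92 -1.03]
0 -198 [-0.11  0.16  2.06  0.    0.92 -0.97]
180 -120 [-0.23  0.17  2.05 -0.    0.93  0.69]
180 -157 [-0.18  0.14  2.08 -0.    0.92  1.39]
180 -194.5 [-0.11  0.15  2.07 -0.    0.92  2.11]
180 -198 [-0.11  0.16  2.06  0.    0.92  2.17]
```

Run:
```python
from h import *
o=down(np.radians(-73))
def look(nm,p):
    manip.move_pose(p,o); manip.dwell(.2); brief(nm)
    I,Z,K,T=shot("wrist"); cv2.imwrite(f"pics/{nm}.png",I); np.savez(nm+".npz",I=I,Z=Z,K=K,T=T); P=cloud(Z,K,T); return I,Z,K,T,P
I,Z,K,T,P=look("w_feed",(.59,-.08,.23))
print("TCP px", (K@(np.linalg.inv(T)@[.613,-.087,.072,1])[:3]))
def rep(nm,P,m,c,r0):
    m=m&(np.hypot(P[...,0]-c[0],P[...,1]-c[1])<r0); Q=P[m]
    if len(Q)<9: print(nm,"few"); return
    (cx,cy),r=cv2.minEnclosingCircle(Q[:,:2].astype(np.float32)); v,u=np.nonzero(m)
    print(nm,len(Q),"px",u.mean().round(),v.mean().round(),"mean",Q.mean(0).round(4),"circ",round(cx,4),round(cy,4),round(r,4))
z=P[...,2]
rep("bush",P,abs(z-.072)<.0025,(.613,-.087),.025)
rep("wheel",P,abs(z-.036)<.003,(.569,-.067),.072)
rep("hub",P,abs(z-.054)<.003,(.569,-.067),.03)
rep("nut",P,abs(z-.06)<.002,(.569,-.067),.03)
rep("post",P,abs(z-.102)<.003,(.527,-.098),.025)
rep("spool",P,abs(z-.065)<.003,(.622,.06),.04)
I,Z,K,T,P=look("w_pin",(.4525,-.3325,.2)); z=P[...,2]
rep("knob",P,abs(z-.096)<.003,(.4525,-.3325),.03)
for n in ("w_feed","w_pin"): print(n)
a=cv2.imread("pics/w_feed.png");b=cv2.imread("pics/w_pin.png")
cv2.imwrite("pics/w01.png",cv2.resize(np.hstack([a,b]),(800,300),interpolation=cv2.INTER_AREA))
```

```text
w_feed t 2.52 p [ 0.59   -0.0808  0.23  ] F [-0.1 -0.7  0.3] w 0.0883 q6 1.1
TCP px [88.60258093 50.46104396  0.30459391]
bush 309 px 289.0 163.0 mean [ 0.6145 -0.085   0.0704] circ 0.6143 -0.085 0.0145
wheel 10555 px 252.0 194.0 mean [ 0.5708 -0.0646  0.0345] circ 0.5686 -0.0633 0.0672
hub 547 px 253.0 200.0 mean [ 0.5711 -0.066   0.0524] circ 0.5704 -0.066 0.0145
nut 113 px 252.0 203.0 mean [ 0.57   -0.0656  0.0586] circ 0.5696 -0.066 0.0072
post 187 px 273.0 276.0 mean [ 0.5289 -0.0975  0.1   ] circ 0.5294 -0.0972 0.0077
spool 3373 px 117.0 95.0 mean [0.6251 0.0612 0.0633] circ 0.6243 0.0613 0.0311
w_pin t 3.88 p [ 0.4534 -0.3316  0.2002] F [ 0.  -0.1 -1.2] w 0.0882 q6 0.6
knob 770 px 275.0 205.0 mean [ 0.4546 -0.3308  0.0943] circ 0.4545 -0.3308 0.0117
w_feed
w_pin
```

View pics/w01.png

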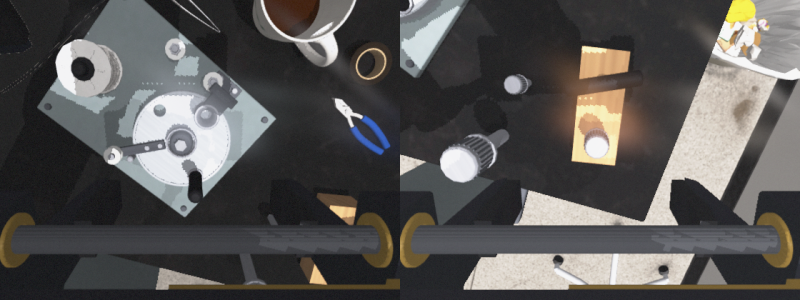

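The wrist view shows hub, bush, post and arm clear and unobstructed. The knob is in the block and the T-key bar lies clear of the planned finger path. Positions agree within 2 mm of the other cameras. The fingertips must stay above the 27 mm collar, so I'll grip with the TCP at z=0.071.

Run:
```python
from h import *
manip.set_gripper(.06)
c=np.array([.4535,-.3317]); 
manip.move_linear([*c,.11]); manip.move_linear([*c,.071],rate=.06)
brief("down"); manip.set_gripper(.0,force=20); brief("grip")
manip.move_linear([*c,.13],rate=.1); brief("up")
manip.move_linear([*c,.19],rate=.15)
manip.move_linear([.6138,-.0855,.19],rate=.2); manip.dwell(.2); brief("over")
s=manip.state()
for n in ("scene","side"):
    I,Z,K,T=shot(n); cv2.imwrite(f"pics/{n}1.png",I); np.savez(n+"1.npz",I=I,Z=Z,K=K,T=T); P=cloud(Z,K,T)
    m=(np.hypot(P[...,0]-.6138,P[...,1]+.0855)<.03)&(P[...,2]>.124)&(P[...,2]<.185); v,u=np.nonzero(m); print(n,m.sum(),u.min(),u.max(),v.min(),v.max())
    for lo in np.arange(.126,.2,.006):
        k=m&(P[...,2]>lo)&(P[...,2]<lo+.006); 
        if k.sum()>4: print("z",lo.round(3),k.sum(),P[k].mean(0).round(4),"w",np.ptp(P[k][:,0]).round(3))
I=[cv2.imread(f"pics/{n}1.png") for n in ("scene","side")]
cv2.imwrite("pics/c2.png",np.hstack([cv2.resize(I[0][60:230,200:340],(395,480)),cv2.resize(I[1][100:270,140:280],(395,480))]))
```

```text
down t 6.07 p [ 0.4536 -0.3318  0.071 ] F [-0.2 -1.6 -0.6] w 0.0599 q6 0.6
grip t 6.71 p [ 0.4536 -0.3318  0.0712] F [ 0.4 -0.6  1.1] w 0.0235 q6 0.6
up t 7.45 p [ 0.4531 -0.3314  0.1296] F [ 0.5  0.8 -0.8] w 0.0229 q6 0.6
over t 9.82 p [ 0.6135 -0.0862  0.1901] F [-0.1  0.5 -1.7] w 0.0235 q6 1.1
scene 152 270 276 135 158
z 0.132 13 [ 0.6108 -0.0896  0.1352] w 0.008
z 0.138 17 [ 0.6096 -0.0892  0.1408] w 0.01
z 0.144 21 [ 0.6097 -0.0895  0.1468] w 0.009
z 0.15 24 [ 0.6103 -0.0892  0.153 ] w 0.011
z 0.156 16 [ 0.6101 -0.0894  0.1589] w 0.007
z 0.162 18 [ 0.6094 -0.089   0.1645] w 0.006
z 0.168 20 [ 0.609  -0.0892  0.1709] w 0.008
z 0.174 19 [ 0.6096 -0.0894  0.1774] w 0.007
side 236 209 225 158 191
z 0.126 6 [ 0.611  -0.0835  0.1306] w 0.007
z 0.132 27 [ 0.6101 -0.0834  0.1351] w 0.011
z 0.138 26 [ 0.6104 -0.0835  0.1412] w 0.012
z 0.144 27 [ 0.6101 -0.0831  0.1471] w 0.01
z 0.15 28 [ 0.6104 -0.0835  0.1528] w 0.011
z 0.156 27 [ 0.6101 -0.0831  0.1588] w 0.01
z 0.162 25 [ 0.6103 -0.0828  0.165 ] w 0.009
z 0.168 25 [ 0.61   -0.0825  0.1711] w 0.009
z 0.174 24 [ 0.6101 -0.0829  0.177 ] w 0.012
z 0.18 21 [ 0.6078 -0.0792  0.1834] w 0.022
```

View pics/c2.png

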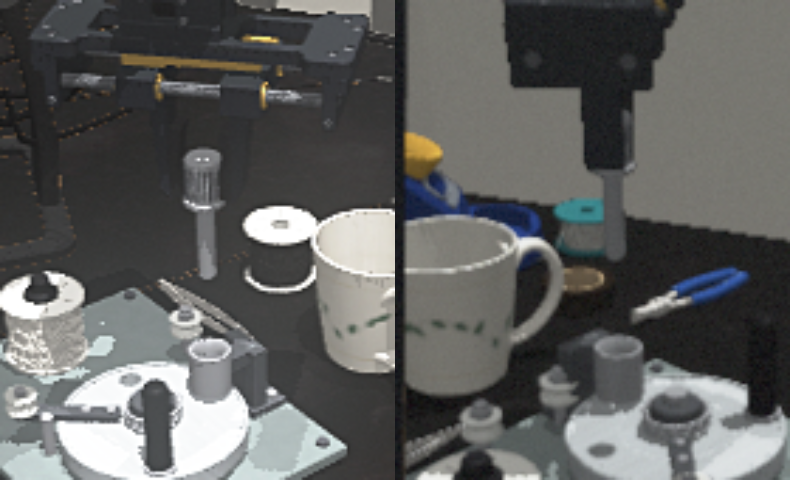

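The pin hangs upright over the bush, and the offset from the bush is about 1 mm or less in both cameras. I'll lower it with a force watch.

Run:
```python
from h import *
c=[.6138,-.0855]
manip.move_linear([*c,.14],rate=.1); manip.dwell(.2); brief("above"); F0=np.array(manip.state()["contact_force"])
z=.14; ok=True
while z>.104:
    z-=.004; manip.move_linear([*c,z],rate=.04)
    f=np.array(manip.state()["contact_force"])-F0; print(round(z,3),f.round(1))
    if np.abs(f).max()>12: ok=False; break
manip.dwell(.1); brief("end")
```

```text
above t 10.77 p [ 0.6146 -0.0856  0.1411] F [ 0.3  0.3 -1.5] w 0.0232 q6 1.1
0.136 [ 0.1 -0.8  1.3]
0.132 [-0.2 -0.6  0.1]
0.128 [-0.4  0.9  0.2]
0.124 [-0.4 -0.4  1.1]
0.12 [ 0.2 -0.8  0.8]
0.116 [-0.7  1.2  0.6]
0.112 [-0.5 -1.3  0.5]
0.108 [ 0.5 -0.2 -0.4]
0.104 [-0.8 -1.6  1.2]
end t 13.12 p [ 0.6138 -0.0855  0.1039] F [-0.9 -0.4 -0.8] w 0.0233 q6 1.1
```

The tip is about 29 mm into the bush with no force. I'll set it down and release it.

Run:
```python
from h import *
c=[.6138,-.0855]
manip.move_linear([*c,.0985],rate=.03); brief("low")
manip.set_gripper(.05); manip.dwell(.1); brief("open")
manip.move_linear([*c,.17],rate=.12); manip.dwell(.3); brief("up")
for n in ("scene","side"):
    I,Z,K,T=shot(n); cv2.imwrite(f"pics/{n}2.png",I); P=cloud(Z,K,T); near=np.hypot(P[...,0]-.6138,P[...,1]+.0865)<.02
    for lo,hi in [(.074,.088),(.088,.096),(.1,.117),(.118,.128)]:
        k=near&(P[...,2]>lo)&(P[...,2]<hi)
        if k.sum()>3:print(n,lo,k.sum(),P[k].mean(0).round(4),"zmax",P[k][:,2].max().round(4))
I=[cv2.imread(f"pics/{n}2.png") for n in ("scene","side")]
cv2.imwrite("pics/c3.png",np.hstack([cv2.resize(I[0][110:250,180:340],(395,346)),cv2.resize(I[1][150:290,140:300],(395,346))]))
```

```text
low t 13.45 p [ 0.6135 -0.0854  0.0981] F [-0.  -0.7 -0.7] w 0.0234 q6 1.1
open t 14.12 p [ 0.6138 -0.0855  0.0985] F [ 0.8 -0.3 -0. ] w 0.0502 q6 1.1
up t 15.17 p [ 0.6133 -0.0854  0.169 ] F [0.4 0.4 0.5] w 0.0499 q6 1.1
scene 0.074 68 [ 0.6104 -0.0882  0.0781] zmax 0.088
scene 0.088 20 [ 0.607  -0.0911  0.0944] zmax 0.0959
scene 0.1 110 [ 0.6067 -0.091   0.1084] zmax 0.1169
scene 0.118 101 [ 0.6104 -0.0886  0.1233] zmax 0.1268
side 0.074 49 [ 0.6098 -0.0823  0.0807] zmax 0.0873
side 0.088 55 [ 0.6082 -0.0779  0.0934] zmax 0.0959
side 0.1 149 [ 0.608  -0.0781  0.1084] zmax 0.1168
side 0.118 97 [ 0.6103 -0.0828  0.1214] zmax 0.1239
```

View pics/c3.png

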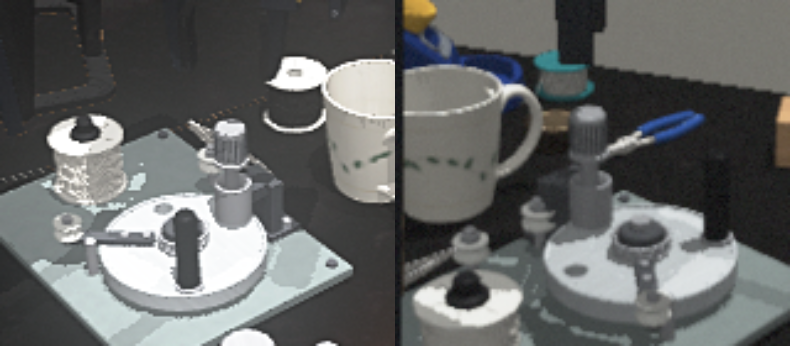

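The pin stands upright in the bush, collar 18 mm above it, knob top at about 0.123, so it is resting on the wheel. Next I'll straddle the post and wind in small arc steps, watching the knob height in the scene camera.

```bash
cat >> h.py <<'E'
HUB=np.array([.5695,-.0665]); YAW=np.radians(-22.9)
def post(a,z):
    ph=np.radians(-120)-a+YAW
    return [*(HUB+.052*np.array([np.cos(ph),np.sin(ph)])),z], down(ph+np.pi/2)
def knob():
    I,Z,K,T=shot("scene"); P=cloud(Z,K,T); P=P[(np.hypot(P[...,0]-.6138,P[...,1]+.0865)<.014)]; z=P[:,2]; z=z[z<.13]
    return round(float(np.percentile(z,95)),4), len(z)
E
python3 - <<'E'
from h import *
print("knob",knob())
manip.set_gripper(.038,force=60)
p,o=post(0,.19); manip.move_pose(p,o); 
p,o=post(0,.12); manip.move_linear(p,rate=.12); manip.dwell(.1);brief("over post")
I,Z,K,T=shot("wrist")
p,o=post(0,.078); manip.move_linear(p,rate=.05); brief("down")
manip.set_gripper(.022); brief("closed"); print("knob",knob())
for n in ("scene",): I,_,_,_=shot(n); cv2.imwrite("pics/c4.png",cv2.resize(I[90:260,170:350],(635,600)))
E
```

```text
knob (0.1249, 449)
over post t 17.0 p [ 0.5291 -0.098   0.1211] F [0.1 0.8 0.3] w 0.0379 q6 0.69
down t 18.04 p [ 0.5284 -0.098   0.0783] F [-0.7 -0.2  0.6] w 0.0379 q6 0.69
closed t 18.48 p [ 0.5281 -0.0979  0.0781] F [-0.1  0.8 -0. ] w 0.0218 q6 0.69
knob (0.1108, 119)
```

View pics/c4.png

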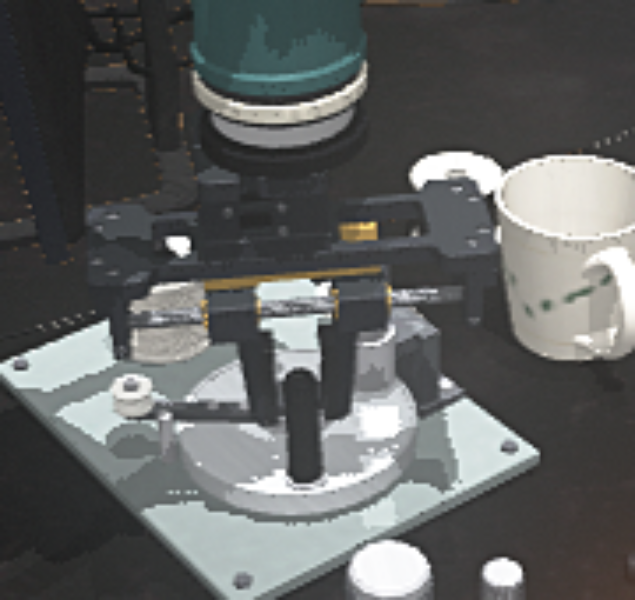

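The post is straddled by the fingers, and the gripper now hides the pin from the scene camera. I'll watch the knob with the side and wrist cameras during winding.

```bash
cat >> h.py <<'E'
def knobs(names=("side","wrist")):
    out=[]
    for n in names:
        I,Z,K,T=shot(n); P=cloud(Z,K,T); P=P[(np.hypot(P[...,0]-.6138,P[...,1]+.0865)<.012)]; z=P[:,2]; z=z[z<.132]
        out.append((n,len(z),round(float(np.percentile(z,90)),4) if len(z) else None))
    return out
E
python3 - <<'E'
from h import *
print(knobs())
for a in np.arange(.1,1.101,.1):
    p,o=post(a,.078); manip.move_linear(p,rate=.035,rot=o)
    s=manip.state(); q=s["tool_pos"][:2]-HUB; ph=np.arctan2(q[1],q[0]); 
    print(round(a,2),"F",np.round(s["contact_force"],1),"ang",round((np.radians(-120)+YAW-ph+.5)%(2*np.pi)-.5,3),"r",np.hypot(*q).round(4))
brief(); print(knobs())
I,_,_,_=shot("wrist"); J,_,_,_=shot("side"); cv2.imwrite("pics/c5.png",cv2.resize(np.hstack([I,J]),(800,300),interpolation=cv2.INTER_AREA))
E
```

```text
[('side', 270, 0.1222), ('wrist', 6416, 0.121)]
0.1 F [ 3.2 -4.7 -3. ] ang 0.07 r 0.0516
0.2 F [ 4.2 -5.4 -3.3] ang 0.163 r 0.0514
0.3 F [ 3.6 -5.4 -3.3] ang 0.262 r 0.0513
0.4 F [ 2.4 -6.5 -4. ] ang 0.361 r 0.0512
0.5 F [ 3.4 -7.2 -4. ] ang 0.46 r 0.0511
0.6 F [ 2.7 -8.4 -3. ] ang 0.559 r 0.051
0.7 F [ 1.7 -8.5 -2.2] ang 0.659 r 0.0509
0.8 F [ 2.  -8.9 -2. ] ang 0.759 r 0.0507
0.9 F [ 0.8 -9.5 -2.1] ang 0.857 r 0.0506
1.0 F [  1.7 -10.8  -2.2] ang 0.957 r 0.0505
1.1 F [  1.2 -10.7  -2.5] ang 1.057 r 0.0503
 t 21.98 p [ 0.5233 -0.0465  0.0782] F [  1.2 -10.7  -2.5] w 0.0218 q6 1.89
[('side', 110, 0.0769), ('wrist', 2557, 0.1207)]
```

View pics/c5.png

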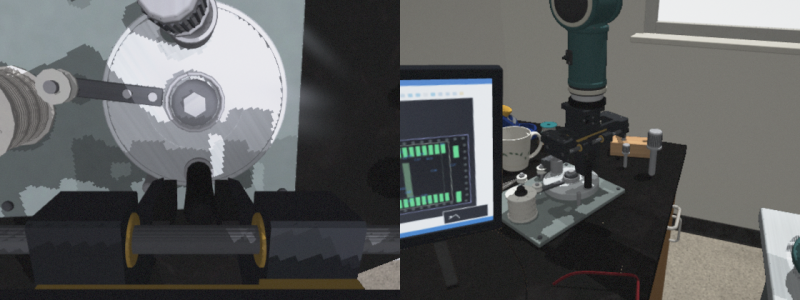

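Winding goes smoothly (about 11 N, post held between the fingers), and the wrist camera sees the knob still at 0.121. Now fine steps until it drops.

Run:
```python
from h import *
for a in np.arange(1.14,1.5,.02):
    p,o=post(a,.078); manip.move_linear(p,rate=.03,rot=o); manip.dwell(.12)
    k=knobs(("wrist",))[0]; s=manip.state(); print(round(a,2),k[1:],np.round(s["contact_force"],1))
    if k[2] is not None and k[2]<.112: break
manip.dwell(.4); print(knobs(("wrist",))); brief()
```

```text
1.14 (2676, 0.1207) [  0.5 -11.5  -1.4]
1.16 (2725, 0.1207) [ -0.1 -10.2  -0.7]
1.18 (2799, 0.1207) [  0.2 -11.8  -0.6]
1.2 (2844, 0.1206) [  0.6 -11.5  -1. ]
1.22 (2905, 0.1205) [  0.2 -12.4  -0.6]
1.24 (2967, 0.1205) [ -0.1 -11.4  -0.3]
1.26 (3059, 0.1203) [  0.3 -12.3  -0.4]
1.28 (3154, 0.1203) [ -1.1 -11.2   0.1]
1.3 (3263, 0.1202) [  0.6 -11.4  -0.4]
1.32 (3349, 0.12) [ -0.2 -12.4  -0.5]
1.34 (3284, 0.1031) [ -0.7 -12.    0.4]
[('wrist', 3306, 0.1031)]
 t 27.21 p [ 0.5295 -0.0365  0.0781] F [ -0.7 -11.7  -0.7] w 0.022 q6 2.15
```

The pin dropped 17–18 mm (knob top now 0.103). I'll ease off gently until the pin takes the load.

Run:
```python
from h import *
n=0
for a in np.arange(1.33,1.15,-.01):
    p,o=post(a,.078); manip.move_linear(p,rate=.01,rot=o); manip.dwell(.08)
    f=manip.state()["contact_force"]; print(round(a,2),np.round(f,1))
    if np.hypot(*f[:2])<2.5: n+=1
    if n>=3: break
print(knobs(("wrist",))); brief()
manip.set_gripper(.034); manip.dwell(.3); brief("open"); print(knobs(("wrist",)))
```

```text
1.33 [ -0.8 -11.8   0.6]
1.32 [ -1.  -12.7   0.6]
1.31 [  0.2 -10.7  -0.5]
1.3 [  0.2 -11.2  -0.4]
1.29 [ -0.1 -11.1  -1.5]
1.28 [  0.8 -10.1   0. ]
1.27 [ 0.5 -8.1 -0. ]
1.26 [ 0.1 -7.  -0.4]
1.25 [ 0.3 -5.5 -0.3]
1.24 [ 0.1 -5.7  1.4]
1.23 [-0.3 -4.3  1. ]
1.22 [-1.1  0.1 -0.3]
1.21 [ 0.1 -0.3  0.5]
1.2 [-0.2 -0.   0.3]
[('wrist', 2107, 0.1035)]
 t 31.93 p [ 0.5252 -0.0392  0.078 ] F [-0.7  0.4 -0.9] w 0.022 q6 2.0
open t 32.61 p [ 0.5252 -0.0392  0.078 ] F [-0.4  0.2 -0.1] w 0.0339 q6 2.0
[('wrist', 2091, 0.1035)]
```

The load moved to the pin with no jump. I'll raise the gripper clear and check.

Run:
```python
from h import *
p=manip.state()["tool_pos"]
manip.move_linear([p[0],p[1],.22],rate=.1); manip.move_linear([.47,-.1,.30],rate=.2); manip.dwell(.3); brief()
print(knobs(("side","scene")))
I,Z,K,T=shot("side"); P=cloud(Z,K,T); hsv=cv2.cvtColor(I,cv2.COLOR_BGR2HSV)
m=(abs(P[...,2]-.1)<.005)&(np.hypot(P[...,0]-HUB[0],P[...,1]-HUB[1])<.07)&(hsv[...,2]<90)&(P[...,0]<.58)
q=P[m].mean(0); ph=np.arctan2(q[1]-HUB[1]-.004,q[0]-HUB[0]); print("post",m.sum(),q.round(4),"wheel",round((np.radians(-120)+YAW-ph)%(2*np.pi),3))
S,_,_,_=shot("scene")
cv2.imwrite("pics/c6.png",np.hstack([cv2.resize(S[120:345,170:400],(400,390)),cv2.resize(I[150:330,140:325],(400,390))]))
```

```text
t 35.25 p [ 0.4699 -0.0994  0.2989] F [0.1 0.6 0.2] w 0.0341 q6 1.86
[('side', 228, 0.1047), ('scene', 137, 0.108)]
post 78 [ 0.5225 -0.0363  0.0999] wheel 1.156
```

View pics/c6.png

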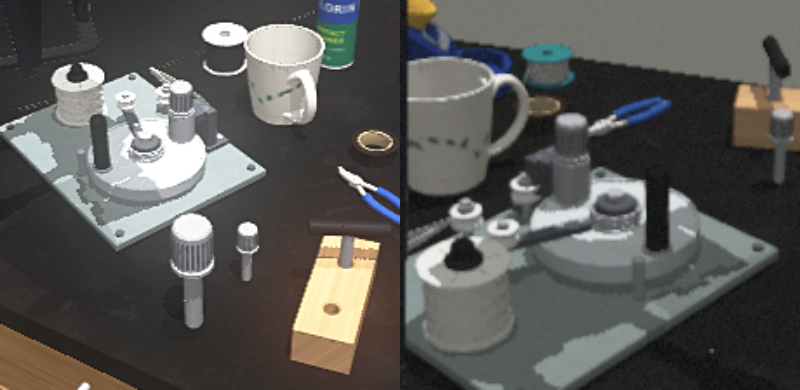

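The collar sits on the bush, the wheel is held wound, and the key is still in its block. Handing in.

```bash
python3 -c "
from h import *
order.close_job(); brief()"
```

```text
the job is handed in; nothing more can be done
the job is handed in; nothing more can be done
```

I locked the tension wheel back and handed the job in at about 35 s of the 67 s allowed. The interface gave no verdict.

**What I did:** I took the middle-sized pin from the block and stood it in the guide bush, resting on the unwound wheel. I then straddled the crank post with the fingers and wound it clockwise, at about 12 N, until the pin dropped. After that I eased off in 0.01 rad steps until the force reached zero, opened the fingers and lifted clear.

**Final checks:**
- **Pin:** upright with its collar on the bush. The knob top fell from about 0.121 m to 0.103 m on the wrist camera, and the side camera read 0.105 m, against 0.104 m expected. The scene camera read 0.108 m, but that view was less reliable, having also read about 3 mm high before winding.
- **Wheel:** it did not jump while I eased off and stays wound. My rough camera estimate of its angle was 1.16 rad. That is lower than the 1.21 rad expected and just above the 1.15 rad limit. The post position where the force vanished suggests about 1.19 rad. I put the difference down to the crude post measurement and did not refine it.
- **T-key:** still standing in its hole in the final pictures, by eye only. I did not re-measure its position.
- **Robot:** clear of everything, with zero contact force.

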